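# Swing out the folding hook and hang the mincer plate on it

### The arm

A 6-joint arm with a two-finger parallel gripper is mounted at the origin on a cart in front of the work surface, level with it; the furniture and walls round the work are solid. World frame = base frame: x ahead of the robot, y to its left, z up, the work surface at z = 0. Lengths are in m, angles in degrees, forces in N, time in s.
With the tool pointing down it reaches from about 0.35 to 0.775 m from the base axis. Payload 7.3 kg.
Tool frame: the origin (TCP) lies on the centre line of the jaws, within the pads' length; the fingertips stand r.finger_overhang ahead of it and the grasp point (between the pads) is the TCP (r.finger_overhang is the distance from the TCP to the fingertips, in m); z points along the fingers, y is the line along which they close (so a half turn about z gives the same grasp; the last joint's range is limited). The gripper opens to 92 mm and grips with 3 to 60 N. Pads are 19 mm wide; open, the fingers measure 130 mm over their backs; the gripper's body (75 mm by 190 mm) begins 47 mm behind the grasp point.
Start: joints at [-75.057, 19.595, 87.324, -0, 73.075, -8.365], TCP at [0.208, -0.482, 0.246] pointing down, gripper open.
Joint ranges: [-145.02, 145.02], [-44.19, 115.74], [2.07, 154.8], [-57.11, 237.11], [16.16, 152.29], [-177.93, 177.93]. Speed limits (degrees/s): [147.25, 147.25, 180, 180, 180, 180].

### API

Orientations are given as a 3x3 rotation matrix whose columns are the frame's x, y, z axes.
In Python, from rig import r gives the robot as it stands.
- The arm moves only by the tool servo_tool, never from a script. Its arguments are lists of equal length, an entry for each row: "claw": the opening, from 0 (shut) to 1 (fully open); "slide": the shift along the tool's x, y, z as a fraction of full scale, a list of three; "roll": the turn about the tool's z as a fraction of full scale. A call has 1 to 12 rows; each row is the pose to reach, as a shift and turn from the pose commanded when the call began, along the tool's axes at that moment, turning the shorter way round; what a row does not reach only later rows make up. Full scale, the value 1, is 500 mm for a shift and 180 degrees for a turn. A row lasts 1/8 s, in which the tool goes at most 62.5 mm and 10.7 degrees, less where a joint would pass 70% of its speed; a pose out of reach is approached as far as the arm can. A call with a number of a shift or a turn outside -1 to 1 is refused whole. A call with a gripper value outside its range is refused whole. The fingers move at their own pace and stop on an object; the grip force is fixed at half the most. Time passes only in rows, so rows that repeat a pose let the fingers close. It gives the time, the measured TCP pose, the force, the opening and the grip force at its end, in the units of the state.
- r.observe(): the state, without advancing time (a new reading comes with each control period).
- r.snapshot(name): name is "scene" or "top"; returns a dict with "pixels" (400x640x3 uint8, red, green, blue), "fx", "fy", "cx", "cy" (pixels), "dist_coeffs" ([k1, k2, p1, p2, k3] as OpenCV has them; the pictures are not rectified), "eye" and "orientation" of the camera in the world. Camera axes: x right, y down, z forward; pixel columns grow to the right and rows downward; lengths in m; the calibration is good to about 2 mm. A picture is of the moment at which its call begins. There is no depth.
- r.close_job(): hands the job in; it is judged then, once.
Trained networks look in the newest picture that a camera, given by its name, has taken for a name from the list of things; names that differ only in an ending like _2 or _b are one class to them, and where a whole thing is asked for, a point or a joint stands for the part that bears it (a point fixed in the world has none). Each returns a list of dicts, best first, with "p" (0 to 1); they miss things now and then, are a little off and sometimes report something else, mostly with a low value. They report only what shows in the picture. A call takes as long as a camera call. They do not tell look-alikes from the thing itself.
- r.outline_of(name, camera): "pixels" (400x640 bool, what is visible of it) and "location" ([column, row] in pixels, amid what is visible of it).
- r.tip_of(name, camera): "location" ([column, row] in pixels: a listed point, or the origin of a listed thing).
The state is a dict: "clock": time; "qpos": joint angles; "joint_velocities": joint speeds; "joint_torque": joint torques, N m; "ee_pos": TCP position; "tcp_rot": TCP orientation; "force": force on the tool from outside, world axes, zero at the start; "wrist_torque": the same for the moment, N m; "grip_width": opening from 0.0 (shut) to 1.0 (fully open); "gripper_force": force on a finger pad.
Only numpy, scipy, OpenCV 4.12 (cv2) and the standard library are available. Lean on these libraries where they do the work, as an engineer would, in place of code of your own. Each camera call takes 0.05 s, during which the arm holds its last target. There are 200 camera calls.

### The job

Swing the folded hook on the small wall stand all the way out until it bears firmly on its rubber stop (you have to feel for the stop, and must not strain it). Then take the mincer plate out of its rack, thread its centre hole over the hook and push it gently but firmly home against the hook's shoulder, and leave it hanging there with the hook still out. Do not shove the brush or the steel container about.

Things in the scene. Friction and masses are not known exactly. Their poses are not given: they have to be found in the camera images.
- hook (a joint): hook angle about its vertical hinge, rad: 0 = folded flat along the panel, grows as it swings out (anticlockwise from above); starts at 0 to 0.2. A rubber buffer stops it somewhere from 1.35 to 1.69; its setting differs every time and is not reported: feel for it. Hinge friction 0.12 N m (about 1 N at the tip), no spring: it stays where it is left.
- hook_pad (a point): point on the bar's centre line 40 mm from the hinge; the shank's side meets the buffer here (upright rubber pin 12 mm thick, 163 to 201 mm above the table, its middle 13 mm from this point on touching). It is met when pressed with over 8 N for 0.2 s (4 N pushing the hook 112 mm from the hinge; 8 N there is right), strained beyond 60 N (22 N there).
- stand: fixed steel stand, origin on the table under the hinge axis; z up, +y along the panel the way the folded hook points, -x out from the panel. Base 150 x 150 x 8 mm, its centre at x +35, y +15 mm; panel 5 mm thick, its face 32 mm behind (+x of) the hinge axis, from 30 mm on the -y to 85 mm on the +y side of the axis, 192 mm high; edge flanges reach 51 mm behind.
- hook_hinge (a point): point on the hinge axis at the height of the hook bar's centre line, 190 mm over the table. The folded hook's last 46 mm stick out past the panel's end, free all round: closed fingers fit behind the bar there, or two fingers astride it, from above. The hinge pin rises 22 mm over the centre line; nothing else rises over the hook.
- hook_tip (a point): end of the hook on the bar's centre line, 131 mm from the hinge axis. Hook axes: y from hinge to tip along the bar, z up, -x its leading side as it swings out. Level round bar: shank 14 mm thick up to 50 mm from the hinge, shoulder 30 mm across from 50 to 58 mm, peg 10 mm thick from 58 to 125 mm, then an upturned lip standing 4 mm above the peg's top.
- hook_seat (a point): centre of the rigid shoulder's outer face, on the bar's centre line 58 mm from the hinge axis, with the hook's axes (y towards the tip). The plate's face must come to lie against it: home when pressed there with over 4 N for 0.2 s; over 30 N is too much.
- mincer_plate: loose round steel plate 96 mm across, 10 mm thick, with a centre hole 21 mm wide and many tiny holes; 0.22 to 0.45 kg. Origin at its centre; own x = disc axis, level. It stands on edge in the rack, centre about 58 mm, top about 106 mm above the table; may be rolled about x. Grasp the top of the rim across the thickness, from above, at most 28 mm down.
- rack: fixed white plastic rack, 70 x 110 mm base, origin at the centre of its underside; the plate stands in a slot 13.5 mm wide between two walls (52 mm high, 100 mm long along the rack's y, 25.5 mm over both), so the plate's axis is along the rack's x.
- scrub_brush: loose blue hand brush 51 x 156 x 50 mm, bystander: leave where it is (within 30 mm). Origin centre of underside.
- gn_container: loose open steel container 118 x 158 x 60 mm, bystander: leave where it is (within 30 mm). Origin centre of underside.
There are look-alikes about, which are no part of the job. There is more than one size of the mincer_plate; the one meant has the size given above.

How it is judged (in metres and radians):
On the way, in this order (a step that is already met when the one before it is completed fails the run):
1. the hook is swung out and pressed on its rubber buffer with over 8 N for 0.2 s (contact force between stop_c2 and hook_c0 above 8 N), for 0.2 s.
2. the plate is on the peg and pressed against the shoulder with over 4 N for 0.2 s (contact force between hook_c1 and mincer_plate above 4 N and distance between mincer_plate and hook_seat below 0.02 m), for 0.2 s.
At the end, for the whole second after the job is handed in: The plate hangs at rest on the peg by its centre hole (its centre 0 to 12 mm under the bar's centre line and within 8 mm sideways), its near face within 6 mm of the shoulder, and the hook is still out, its side within 5 mm of the rubber buffer; the robot has let go (y of mincer_plate in the frame of hook_seat between 0.002 and 0.011 m and x of mincer_plate in the frame of hook_seat between -0.008 and 0.008 m and z of mincer_plate in the frame of hook_seat between -0.012 and 0 m and linear speed of mincer_plate below 0.03 m/s and horizontal distance between hook_pad and stop_c2 below 0.018 m); the robot touches nothing.
It fails at once if the rubber buffer is strained with over 60 N (contact force between stop_c2 and hook_c0 above 60 N).
It fails at once if the plate is pressed on the shoulder with over 30 N (contact force between hook_c1 and mincer_plate above 30 N).
It fails at once if the brush is shoved over 30 mm (distance of scrub_brush from where it was at the start of the episode above 0.03 m).
It fails at once if the steel container is shoved over 30 mm (distance of gn_container from where it was at the start of the episode above 0.03 m).
It also fails if it takes over 72 s, if anything falls off the work surface, if the arm or the gripper's body presses on something with over 40 N, if the wrist force passes 120 N, or if a joint passes its speed limit or range.

## Working session

There is one attempt and no reset: what is moved stays moved. The work goes in short steps, Python scripts to look and compute and a tool call to move; the robot and the scene stay as the last step left them, time stands still between calls to the robot, and variables do not carry over. Pictures are saved under pics/ and viewed, at most 10 in all, crops included, and the job is handed in when it is done.

Besides the shell and the picture viewer there is one more tool, called after "Call:" by a JSON object that holds its "method" and its "body", one argument or row to a line. servo_tool: Moves the arm, as the interface text tells. Shift numbers are shares of 500 mm and turn numbers shares of 180 degrees, none past 1 either way. Its arguments: {"type":"object","properties":{"claw":{"type":"array","items":{"type":"number"}},"slide":{"type":"array","items":{"type":"array","items":{"type":"number","minimum":-1,"maximum":1}}},"roll":{"type":"array","items":{"type":"number","minimum":-1,"maximum":1}}},"required":["claw","slide","roll"]}

```bash
mkdir -p pics; ls; cat > h.py <<'E'
from rig import r
import numpy as np, cv2
def cam(s):
    K=np.array([[s["fx"],0,s["cx"]],[0,s["fy"],s["cy"]],[0,0,1.]]);return K,np.array(s["dist_coeffs"],float),np.array(s["eye"]),np.array(s["orientation"])
def ray(s,uv):
    K,d,e,R=cam(s);p=cv2.undistortPoints(np.array([[uv]],float),K,d)[0,0];v=R@np.array([p[0],p[1],1]);return e,v/np.linalg.norm(v)
def atz(s,uv,z):
    e,v=ray(s,uv);return e+v*(z-e[2])/v[2]
def proj(s,P):
    K,d,e,R=cam(s);rv,_=cv2.Rodrigues(R.T);return cv2.projectPoints(np.array(P,float).reshape(-1,3),rv,-R.T@e,K,d)[0][:,0]
def tri(s1,u1,s2,u2):
    e1,v1=ray(s1,u1);e2,v2=ray(s2,u2)
    t=np.linalg.lstsq(np.c_[v1,-v2],e2-e1,rcond=None)[0];a=e1+v1*t[0];b=e2+v2*t[1];return (a+b)/2,np.linalg.norm(a-b)
E
cat > a.py <<'E'
from h import *
np.set_printoptions(precision=3,suppress=True)
o=r.observe();print(o,r.finger_overhang)
S={}
for c in("scene","top"):
    S[c]=r.snapshot(c);s=S[c];cv2.imwrite(f"pics/{c}0.png",s["pixels"][:,:,::-1]);print(c,s["eye"],s["orientation"].tolist() if hasattr(s["orientation"],'tolist') else s["orientation"],s["fx"])
    for n in("hook_hinge","hook_tip","hook_seat","hook_pad","mincer_plate","rack","scrub_brush","gn_container","stand"):
        print(n,[(np.round(d["location"],1).tolist(),round(d["p"],2)) for d in r.tip_of(n,c)])
E
python3 a.py
```

```text
pics
{'clock': 0.0, 'qpos': array([-75.056,  19.636,  87.377,   0.001,  73.076,  -8.365]), 'joint_velocities': array([-0.054,  0.003,  0.032, -0.069,  0.031,  0.006]), 'joint_torque': array([  0.003, -43.124, -24.422,   0.072,   0.056,  -0.   ]), 'ee_pos': array([ 0.208, -0.482,  0.245]), 'tcp_rot': array([[ 0.918,  0.396, -0.   ],
       [ 0.396, -0.918,  0.001],
       [ 0.   , -0.002, -1.   ]]), 'force': array([ 0.211, -0.777,  0.13 ]), 'wrist_torque': array([ 0.006, -0.01 ,  0.006]), 'gripper_force': 0.0, 'grip_width': 0.997388056011399} 0.019
scene [-0.159  0.857  1.034] [[-0.6668644748515057, -0.5101219814468715, 0.5432010090433778], [-0.7451648941278124, 0.46099050949642073, -0.4818890232343094], [-0.004588326548093252, -0.726128992809782, -0.6875431863239864]] 490.829282829965
hook_hinge [([331.2, 154.3], 0.62)]
hook_tip [([305.7, 182.7], 0.49)]
hook_seat [([319.1, 166.3], 0.49)]
hook_pad [([321.1, 161.7], 0.47)]
mincer_plate [([386.5, 162.8], 0.81), ([296.0, 253.1], 0.76)]
rack [([297.8, 264.9], 0.64)]
scrub_brush [([357.6, 235.0], 0.77)]
gn_container [([224.4, 256.8], 0.6)]
stand [([328.7, 203.5], 0.57)]
top [0.389 0.193 1.014] [[-0.01706900784075662, -0.9853367352834976, 0.16976503489291056], [-0.9994612969662873, 0.02157471408765376, 0.024731509830641735], [-0.02803149724505135, -0.1692514396183824, -0.9851741903588956]] 384.3811723976511
hook_hinge [([260.8, 232.3], 0.74), ([352.3, 172.2], 0.66)]
hook_tip [([293.5, 189.0], 0.77)]
hook_seat [([329.9, 181.4], 0.9)]
hook_pad [([336.0, 177.2], 0.89), ([351.0, 174.3], 0.55)]
mincer_plate [([262.2, 229.0], 0.62), ([437.9, 192.7], 0.52)]
rack [([261.2, 233.8], 0.78)]
scrub_brush [([344.1, 245.8], 0.55)]
gn_container [([215.6, 176.8], 0.63)]
stand [([346.9, 189.1], 0.93)]
```

View pics/scene0.png

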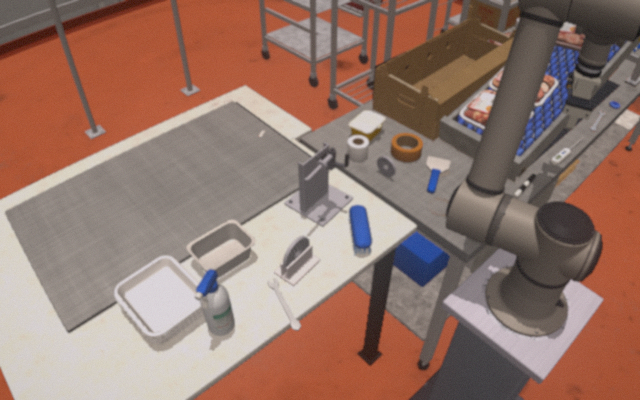

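View pics/top0.png

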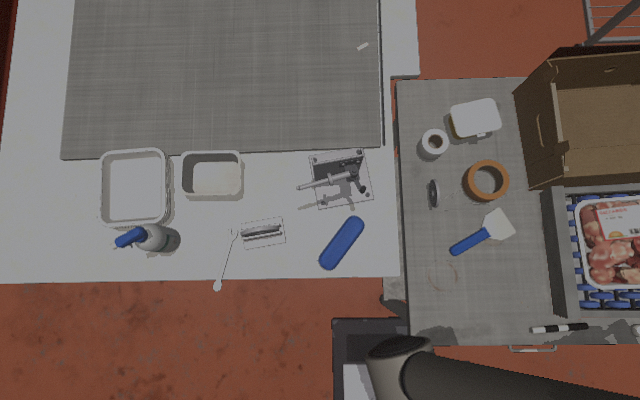

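```bash
cat > b.py <<'E'
from h import *
np.set_printoptions(precision=4,suppress=True)
s=r.snapshot("scene");t=r.snapshot("top")
print('hinge',tri(s,[331.2,154.3],t,[352.3,172.2]),'z.19',atz(s,[331.2,154.3],.19),atz(t,[352.3,172.2],.19))
for n,a,b in(("tip",[305.7,182.7],[293.5,189]),("seat",[319.1,166.3],[329.9,181.4]),("pad",[321.1,161.7],[336,177.2])):
    print(n,tri(s,a,t,b),atz(s,a,.19),atz(t,b,.19))
for n,a,b in(("plA",[296,253.1],[262.2,229]),("plB",[386.5,162.8],[437.9,192.7]),("rack",[297.8,264.9],[261.2,233.8])):print(n,tri(s,a,t,b))
for n,a,b in(("brush",[357.6,235],[344.1,245.8]),("gn",[224.4,256.8],[215.6,176.8]),("stand",[328.7,203.5],[346.9,189.1])):print(n,atz(s,a,0),atz(t,b,0))
c=s["pixels"][130:290,200:420];d=t["pixels"][140:270,190:460]
cv2.imwrite("pics/c1.png",np.vstack([cv2.resize(c,(500,340),interpolation=2),cv2.resize(d,(500,240),interpolation=2)])[:,:,::-1])
E
python3 b.py
```

```text
hinge (array([0.5914, 0.1338, 0.1924]), np.float64(0.003036620958897686)) z.19 [0.5948 0.1325 0.19  ] [0.5907 0.1327 0.19  ]
tip (array([0.5547, 0.2613, 0.1912]), np.float64(0.0028634653749158886)) [0.5544 0.2597 0.19  ] [0.5561 0.2623 0.19  ]
seat (array([0.5764, 0.186 , 0.1875]), np.float64(0.01170229583157215)) [0.5794 0.1909 0.19  ] [0.5712 0.1823 0.19  ]
pad (array([0.5844, 0.1721, 0.1909]), np.float64(0.01077962024075464)) [0.59   0.1742 0.19  ] [0.5803 0.1687 0.19  ]
plA (array([0.4848, 0.3551, 0.0481]), np.float64(0.0030776717260706725))
plB (array([ 0.5693, -0.0886,  0.0515]), np.float64(0.00793861192185072))
rack (array([0.474 , 0.3619, 0.0154]), np.float64(0.0006707075895832948))
brush [0.4517 0.1604 0.    ] [0.44   0.1466 0.    ]
gn [0.6373 0.4852 0.    ] [0.6332 0.4905 0.    ]
stand [0.5986 0.135  0.    ] [0.591  0.1346 0.    ]
```

View pics/c1.png

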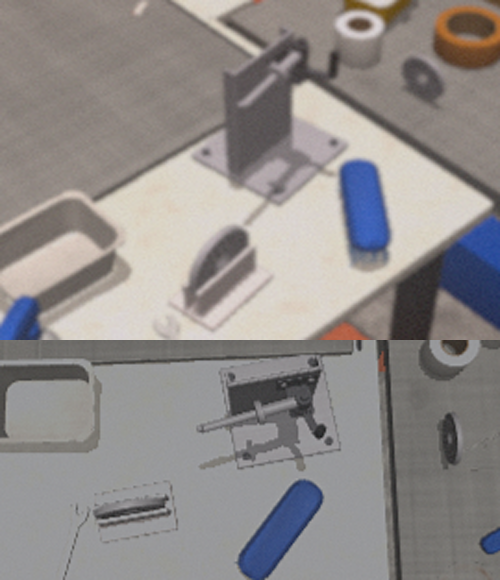

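The scene picture shows two plate candidates. One stands in the white rack (scene 296,253; top 262,229). The other is a smaller disc on the lower grey table (scene 386,163; top 434,193), which is the look-alike. The rack one is meant: it stands in the slot and matches the 96 mm size. The crop confirms this. The folded hook runs from about (331,154) to (306,183) in the scene view.

```bash
cat >> h.py <<'E'
def head(o): x=o["tcp_rot"][:,0];return np.degrees(np.arctan2(x[1],x[0]))
def frac(o,P,h,p0=None,h0=None):
    "fractions for target P (x,y,z), heading h, from pose o"
    p0=o["ee_pos"] if p0 is None else np.array(p0); h0=head(o) if h0 is None else h0
    a=np.radians(h0);R=np.array([[np.cos(a),np.sin(a),0],[np.sin(a),-np.cos(a),0],[0,0,-1]])
    return np.round(R.T@(np.array(P)-p0)/.5,4),round(-((h-h0+180)%360-180)/180,4)
E
cat > c.py <<'E'
from h import *
np.set_printoptions(precision=4,suppress=True)
s=r.snapshot("scene");t=r.snapshot("top");o=r.observe()
C=np.array([atz(t,p,.008)[:2] for p in([308.9,155.1],[363,149.7],[373.8,199.5],[318.6,207.6])])
print('corners',C,'len',[np.linalg.norm(C[i]-C[i-1]) for i in range(4)],[np.degrees(np.arctan2(*(C[a]-C[b])[::-1])) for a,b in((0,1),(3,2),(0,3),(1,2))])
for n,c,S in(("rack","top",t),("mincer_plate","top",t),("stand","top",t),("scrub_brush","top",t)):
    for d in r.outline_of(n,c)[:2]:
        m=np.array(d["pixels"],np.uint8);pts=np.argwhere(m)[:,::-1].astype(np.float32);rc=cv2.boxPoints(cv2.minAreaRect(pts))
        z={"rack":.005,"mincer_plate":.1,"stand":.008,"scrub_brush":.05}[n]
        W=np.array([atz(S,p,z)[:2] for p in rc]);print(n,round(d["p"],2),W.mean(0),[(round(np.linalg.norm(W[i]-W[i-1]),3),round(np.degrees(np.arctan2(*(W[i]-W[i-1])[::-1])),1)) for i in(0,1)])
H=np.array([.592,.1335]);hd=106.2;d=np.array([np.cos(np.radians(hd)),np.sin(np.radians(hd))]);b=np.array([d[1],-d[0]])
P=H+.11*d+.042*b;print('above',P,frac(o,[*P,.35],hd)); print('mid',frac(o,[.4,-.1,.35],60))
E
python3 c.py
```

```text
corners [[0.6857 0.235 ]
 [0.6971 0.0883]
 [0.5598 0.065 ]
 [0.5412 0.2113]] len [np.float64(0.14636922155792156), np.float64(0.14715586800789582), np.float64(0.13926458990817817), np.float64(0.14752568938536867)] [np.float64(94.4443035878923), np.float64(97.2219943664265), np.float64(9.299772874627687), np.float64(9.629284067487031)]
rack 0.83 [0.4794 0.3593] [(np.float64(0.069), np.float64(10.7)), (np.float64(0.11), np.float64(-81.3))]
mincer_plate 0.8 [ 0.5583 -0.0665] [(np.float64(0.066), np.float64(-3.8)), (np.float64(0.026), np.float64(-91.4))]
mincer_plate 0.77 [0.4742 0.3542] [(np.float64(0.018), np.float64(8.1)), (np.float64(0.09), np.float64(-84.0))]
stand 0.91 [0.6184 0.1711] [(np.float64(0.15), np.float64(9.7)), (np.float64(0.196), np.float64(-80.6))]
scrub_brush 0.71 [0.4466 0.1558] [(np.float64(0.05), np.float64(53.4)), (np.float64(0.153), np.float64(-37.4))]
above [0.6016 0.2508] (array([ 1.3036, -1.0347, -0.2085]), np.float64(-0.4605))
mid (array([ 0.6556, -0.5498, -0.2085]), np.float64(-0.2038))
```

Call:
{"method": "servo_tool", "body": {
  "claw": [0, 0, 0, 0, 0, 0, 0, 0],
  "slide": [
    [0, 0, -0.12],
    [0.1, -0.08, -0.2],
    [0.2, -0.16, -0.2],
    [0.3, -0.25, -0.2],
    [0.4, -0.33, -0.2],
    [0.5, -0.42, -0.2],
    [0.6, -0.5, -0.2],
    [0.656, -0.55, -0.2]
  ],
  "roll": [0, -0.03, -0.06, -0.1, -0.13, -0.16, -0.2, -0.204]
}}

```text
clock: 2.4
ee_pos: [0.4006, -0.0983, 0.346]
tcp_rot: [[0.498, 0.867, 0.001], [0.867, -0.498, -0.001], [-0.0, 0.001, -1.0]]
force: [0.9, -0.4, 0.7]
grip_width: 0.179
gripper_force: 0.0
```

```bash
cat > d.py <<'E'
from h import *
np.set_printoptions(precision=4,suppress=True)
o=r.observe();print(o["clock"],o["ee_pos"],head(o),o["force"],o["grip_width"])
H=np.array([.592,.1335]);hd=106.2;d=np.array([np.cos(np.radians(hd)),np.sin(np.radians(hd))]);b=np.array([d[1],-d[0]])
P=H+.11*d+.042*b
for z in(.35,.25,.188):print(P,z,frac(o,[*P,z],hd))
E
python3 d.py
```

```text
2.4 [ 0.4006 -0.0983  0.346 ] 60.10729057130296 [ 0.8874 -0.3693  0.7216] 0.1787346889409
[0.6016 0.2508] 0.35 (array([ 0.8058,  0.0007, -0.008 ]), np.float64(-0.2561))
[0.6016 0.2508] 0.25 (array([0.8058, 0.0007, 0.192 ]), np.float64(-0.2561))
[0.6016 0.2508] 0.188 (array([0.8058, 0.0007, 0.316 ]), np.float64(-0.2561))
```

Call:
{"method": "servo_tool", "body": {
  "claw": [0, 0, 0, 0, 0, 0, 0, 0, 0, 0, 0, 0],
  "slide": [
    [0.12, 0, 0],
    [0.24, 0, 0],
    [0.36, 0, 0],
    [0.48, 0, 0],
    [0.6, 0, 0],
    [0.72, 0, 0],
    [0.806, 0, 0.05],
    [0.806, 0, 0.15],
    [0.806, 0, 0.2],
    [0.806, 0, 0.25],
    [0.806, 0, 0.29],
    [0.806, 0, 0.316]
  ],
  "roll": [-0.05, -0.1, -0.15, -0.2, -0.25, -0.256, -0.256, -0.256, -0.256, -0.256, -0.256, -0.256]
}}

```text
clock: 3.9
ee_pos: [0.6011, 0.2489, 0.1865]
tcp_rot: [[-0.277, 0.961, -0.001], [0.961, 0.277, -0.0], [-0.0, -0.001, -1.0]]
force: [-0.0, 0.8, 0.2]
grip_width: 0.005
gripper_force: 0.0
```

```bash
cat > e.py <<'E'
from h import *
np.set_printoptions(precision=4,suppress=True)
o=r.observe();print(o["clock"],o["ee_pos"],head(o),o["force"],o["grip_width"])
H=np.array([.592,.1335])
for hd in(106.2,110,115,120,125,130,135,140,145,150,155,160,165,168):
    d=np.array([np.cos(np.radians(hd)),np.sin(np.radians(hd))]);b=np.array([d[1],-d[0]])
    P=H+.11*d+.024*b
    print(hd,P,*frac(o,[*P,.188],hd))
E
python3 e.py
```

```text
3.9 [0.6011 0.2489 0.1865] 106.11032800762071 [-0.0038  0.836   0.2337] 0.004559483734661054
106.2 [0.5844 0.2458] [ 0.0035 -0.0338 -0.0031] -0.0005
110 [0.5769 0.2451] [ 0.0061 -0.0485 -0.0031] -0.0216
115 [0.5673 0.2433] [ 0.0082 -0.068  -0.0031] -0.0494
120 [0.5578 0.2408] [ 0.0085 -0.0876 -0.0031] -0.0772
125 [0.5486 0.2374] [ 0.0071 -0.1072 -0.0031] -0.1049
130 [0.5397 0.2332] [ 0.004  -0.1266 -0.0031] -0.1327
135 [0.5312 0.2283] [-0.0008 -0.1457 -0.0031] -0.1605
140 [0.5232 0.2226] [-0.0072 -0.1642 -0.0031] -0.1883
145 [0.5157 0.2163] [-0.0152 -0.1822 -0.0031] -0.2161
150 [0.5087 0.2093] [-0.0248 -0.1993 -0.0031] -0.2438
155 [0.5024 0.2017] [-0.0358 -0.2156 -0.0031] -0.2716
160 [0.4968 0.1937] [-0.0482 -0.2309 -0.0031] -0.2994
165 [0.492  0.1852] [-0.0619 -0.245  -0.0031] -0.3272
168 [0.4894 0.1798] [-0.0706 -0.2529 -0.0031] -0.3438
```

Call:
{"method": "servo_tool", "body": {
  "claw": [0, 0, 0, 0, 0, 0, 0, 0, 0, 0, 0, 0],
  "slide": [
    [0.004, -0.034, 0],
    [0.006, -0.049, 0],
    [0.008, -0.068, 0],
    [0.0085, -0.088, 0],
    [0.007, -0.107, 0],
    [0.004, -0.127, 0],
    [-0.001, -0.146, 0],
    [-0.007, -0.164, 0],
    [-0.015, -0.182, 0],
    [-0.025, -0.2, 0],
    [-0.036, -0.216, 0],
    [-0.048, -0.231, 0]
  ],
  "roll": [0, -0.022, -0.05, -0.077, -0.105, -0.133, -0.16, -0.188, -0.216, -0.244, -0.272, -0.3]
}}

```text
clock: 5.4
ee_pos: [0.497, 0.1941, 0.1882]
tcp_rot: [[-0.941, 0.337, 0.001], [0.337, 0.941, 0.001], [-0.001, 0.001, -1.0]]
force: [-0.3, 2.4, 0.4]
grip_width: 0.003
gripper_force: 0.7
```

```bash
cat > f.py <<'E'
from h import *
np.set_printoptions(precision=4,suppress=True)
o=r.observe();print(o["clock"],o["ee_pos"],head(o),o["force"],o["grip_width"])
t=r.snapshot("top");s=r.snapshot("scene")
for n in("hook_hinge","hook_tip","hook_seat"):
    for c,S in(("top",t),("scene",s)): print(n,c,[(atz(S,d["location"],.19)[:2],round(d["p"],2)) for d in r.tip_of(n,c)])
H=np.array([.592,.1335])
for hd in range(160,198,2):
    d=np.array([np.cos(np.radians(hd)),np.sin(np.radians(hd))]);b=np.array([d[1],-d[0]])
    P=H+.11*d+.024*b
    print(hd,*frac(o,[*P,.188],hd))
E
python3 f.py
```

```text
5.4 [0.497  0.1941 0.1882] 160.2759756028787 [-0.2837  2.3556  0.437 ] 0.0030202120998541722
hook_hinge top []
hook_hinge scene [(array([0.604 , 0.1322]), 0.83)]
hook_tip top []
hook_tip scene [(array([0.4691, 0.1795]), 0.44)]
hook_seat top []
hook_seat scene []
160 [ 0.0001 -0.0008  0.0003] 0.0015
162 [ 0.0017 -0.0085  0.0003] -0.0096
164 [ 0.003  -0.0163  0.0003] -0.0207
166 [ 0.004  -0.0241  0.0003] -0.0318
168 [ 0.0048 -0.0319  0.0003] -0.0429
170 [ 0.0053 -0.0397  0.0003] -0.054
172 [ 0.0055 -0.0476  0.0003] -0.0651
174 [ 0.0054 -0.0555  0.0003] -0.0762
176 [ 0.0051 -0.0633  0.0003] -0.0874
178 [ 0.0045 -0.0712  0.0003] -0.0985
180 [ 0.0036 -0.079   0.0003] -0.1096
182 [ 0.0025 -0.0867  0.0003] -0.1207
184 [ 0.001  -0.0945  0.0003] -0.1318
186 [-0.0007 -0.1021  0.0003] -0.1429
188 [-0.0026 -0.1098  0.0003] -0.154
190 [-0.0048 -0.1173  0.0003] -0.1651
192 [-0.0073 -0.1248  0.0003] -0.1762
194 [-0.0101 -0.1321  0.0003] -0.1874
196 [-0.0131 -0.1394  0.0003] -0.1985
```

Call:
{"method": "servo_tool", "body": {
  "claw": [0, 0, 0, 0, 0, 0, 0, 0],
  "slide": [
    [0.003, -0.016, 0],
    [0.005, -0.032, 0],
    [0.0055, -0.044, 0],
    [0.0055, -0.0476, 0],
    [0.0055, -0.0515, 0],
    [0.0055, -0.0555, 0],
    [0.0055, -0.0555, 0],
    [0.0055, -0.0555, 0]
  ],
  "roll": [-0.021, -0.043, -0.06, -0.065, -0.07, -0.076, -0.076, -0.076]
}}

```text
clock: 6.8
ee_pos: [0.4851, 0.1686, 0.1877]
tcp_rot: [[-0.994, 0.108, 0.0], [0.108, 0.994, -0.0], [-0.0, -0.0, -1.0]]
force: [-0.4, 0.1, 0.6]
grip_width: 0.003
gripper_force: 0.1
```

Call:
{"method": "servo_tool", "body": {
  "claw": [0, 0, 0],
  "slide": [
    [0.0004, -0.002, 0],
    [0.0006, -0.004, 0],
    [0.0006, -0.004, 0]
  ],
  "roll": [-0.003, -0.0056, -0.0056]
}}

```text
clock: 7.18
ee_pos: [0.4845, 0.1666, 0.1877]
tcp_rot: [[-0.996, 0.091, 0.0], [0.091, 0.996, -0.0], [-0.0, -0.0, -1.0]]
force: [-0.1, 0.4, 0.9]
grip_width: 0.006
gripper_force: 0.3
```

Call:
{"method": "servo_tool", "body": {
  "claw": [0, 0, 0],
  "slide": [
    [0.0003, -0.002, 0],
    [0.0005, -0.005, 0],
    [0.0005, -0.005, 0]
  ],
  "roll": [-0.003, -0.007, -0.007]
}}

```text
clock: 7.55
ee_pos: [0.484, 0.1641, 0.1877]
tcp_rot: [[-0.998, 0.069, 0.0], [0.069, 0.998, -0.0], [-0.0, -0.0, -1.0]]
force: [1.3, 0.4, -0.4]
grip_width: 0.0
gripper_force: 0.2
```

Call:
{"method": "servo_tool", "body": {
  "claw": [0, 0, 0],
  "slide": [
    [0.0002, -0.002, 0],
    [0.0004, -0.005, 0],
    [0.0004, -0.005, 0]
  ],
  "roll": [-0.003, -0.007, -0.007]
}}

```text
clock: 7.92
ee_pos: [0.4837, 0.1616, 0.1877]
tcp_rot: [[-0.999, 0.047, 0.0], [0.047, 0.999, -0.0], [-0.0, -0.0, -1.0]]
force: [-0.8, 0.3, -0.5]
grip_width: 0.003
gripper_force: 0.2
```

Call:
{"method": "servo_tool", "body": {
  "claw": [0, 0, 0],
  "slide": [
    [0.0001, -0.002, 0],
    [0.0002, -0.005, 0],
    [0.0002, -0.005, 0]
  ],
  "roll": [-0.003, -0.007, -0.007]
}}

```text
clock: 8.3
ee_pos: [0.4835, 0.1591, 0.1877]
tcp_rot: [[-1.0, 0.025, 0.0], [0.025, 1.0, -0.0], [-0.0, -0.0, -1.0]]
force: [-0.0, -0.2, 0.6]
grip_width: 0.007
gripper_force: 0.2
```

Call:
{"method": "servo_tool", "body": {
  "claw": [0, 0, 0],
  "slide": [
    [0, -0.002, 0],
    [0, -0.005, 0],
    [0, -0.005, 0]
  ],
  "roll": [-0.003, -0.007, -0.007]
}}

```text
clock: 8.68
ee_pos: [0.4834, 0.1566, 0.1877]
tcp_rot: [[-1.0, 0.003, 0.0], [0.003, 1.0, -0.0], [-0.0, -0.0, -1.0]]
force: [-0.1, 0.6, -0.0]
grip_width: 0.008
gripper_force: 0.2
```

```bash
cat > g.py <<'E'
from h import *
np.set_printoptions(precision=4,suppress=True)
o=r.observe();print(o["clock"],o["ee_pos"],head(o),o["force"])
s=r.snapshot("scene")
for n in("hook_hinge","hook_tip"): print(n,[(d["location"],atz(s,d["location"],.19)[:2],round(d["p"],2)) for d in r.tip_of(n,"scene")])
cv2.imwrite("pics/g.png",cv2.resize(s["pixels"][110:250,260:420],(800,600),interpolation=2)[:,:,::-1])
E
python3 g.py
```

```text
8.675 [0.4834 0.1566 0.1877] 179.8422982342802 [-0.0964  0.5608 -0.0412]
hook_hinge [([328.9, 156.8], array([0.5912, 0.1445]), 0.83)]
hook_tip [([363.1, 181.2], array([0.4599, 0.1466]), 0.5)]
```

View pics/g.png

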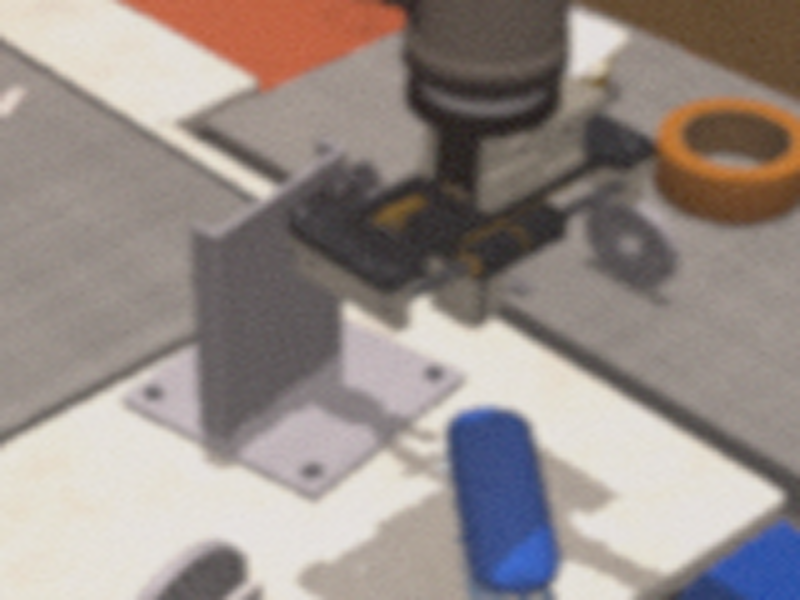

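The crop shows the gripper over the stand. The hook itself is mostly hidden, but its shadow at about (420,460) is swung out towards the robot. I keep feeling for the stop.

Call:
{"method": "servo_tool", "body": {
  "claw": [0, 0, 0],
  "slide": [
    [-0.0001, -0.002, 0],
    [-0.0002, -0.005, 0],
    [-0.0002, -0.005, 0]
  ],
  "roll": [-0.003, -0.007, -0.007]
}}

```text
clock: 9.2
ee_pos: [0.4835, 0.1542, 0.1877]
tcp_rot: [[-1.0, -0.019, 0.0], [-0.019, 1.0, -0.0], [-0.0, -0.0, -1.0]]
force: [-1.4, 1.5, -0.3]
grip_width: 0.007
gripper_force: 0.2
```

Call:
{"method": "servo_tool", "body": {
  "claw": [0, 0, 0],
  "slide": [
    [-0.0001, -0.002, 0],
    [-0.0003, -0.005, 0],
    [-0.0003, -0.005, 0]
  ],
  "roll": [-0.003, -0.007, -0.007]
}}

```text
clock: 9.57
ee_pos: [0.4837, 0.1516, 0.1877]
tcp_rot: [[-0.999, -0.041, 0.0], [-0.041, 0.999, -0.0], [-0.0, -0.0, -1.0]]
force: [0.2, -0.3, 0.5]
grip_width: 0.007
gripper_force: 0.2
```

Call:
{"method": "servo_tool", "body": {
  "claw": [0, 0, 0],
  "slide": [
    [-0.0002, -0.002, 0],
    [-0.0004, -0.005, 0],
    [-0.0004, -0.005, 0]
  ],
  "roll": [-0.003, -0.007, -0.007]
}}

```text
clock: 9.95
ee_pos: [0.484, 0.1491, 0.1877]
tcp_rot: [[-0.998, -0.063, 0.0], [-0.063, 0.998, -0.0], [-0.0, -0.0, -1.0]]
force: [-0.8, -0.0, -0.6]
grip_width: 0.001
gripper_force: 0.2
```

Call:
{"method": "servo_tool", "body": {
  "claw": [0, 0, 0],
  "slide": [
    [-0.0003, -0.002, 0],
    [-0.0005, -0.005, 0],
    [-0.0005, -0.005, 0]
  ],
  "roll": [-0.003, -0.007, -0.007]
}}

```text
clock: 10.32
ee_pos: [0.4844, 0.1467, 0.1877]
tcp_rot: [[-0.996, -0.085, 0.0], [-0.085, 0.996, -0.0], [-0.0, -0.0, -1.0]]
force: [-0.1, 0.5, -0.5]
grip_width: 0.003
gripper_force: 0.2
```

Call:
{"method": "servo_tool", "body": {
  "claw": [0, 0, 0],
  "slide": [
    [-0.0003, -0.002, 0],
    [-0.0006, -0.005, 0],
    [-0.0006, -0.005, 0]
  ],
  "roll": [-0.003, -0.007, -0.007]
}}

```text
clock: 10.7
ee_pos: [0.485, 0.1442, 0.1877]
tcp_rot: [[-0.994, -0.107, 0.0], [-0.107, 0.994, -0.0], [-0.0, -0.0, -1.0]]
force: [-0.0, 0.6, -0.3]
grip_width: 0.005
gripper_force: 0.2
```

Call:
{"method": "servo_tool", "body": {
  "claw": [0, 0, 0],
  "slide": [
    [-0.0003, -0.002, 0],
    [-0.0007, -0.005, 0],
    [-0.0007, -0.005, 0]
  ],
  "roll": [-0.003, -0.007, -0.007]
}}

```text
clock: 11.08
ee_pos: [0.4856, 0.1417, 0.1877]
tcp_rot: [[-0.992, -0.129, 0.0], [-0.129, 0.992, -0.0], [-0.0, -0.0, -1.0]]
force: [-0.3, 0.7, -1.2]
grip_width: 0.004
gripper_force: 0.2
```

Call:
{"method": "servo_tool", "body": {
  "claw": [0, 0, 0],
  "slide": [
    [-0.0003, -0.002, 0],
    [-0.0008, -0.005, 0],
    [-0.0008, -0.005, 0]
  ],
  "roll": [-0.003, -0.007, -0.007]
}}

```text
clock: 11.45
ee_pos: [0.4863, 0.1393, 0.1877]
tcp_rot: [[-0.989, -0.151, 0.0], [-0.151, 0.989, -0.0], [-0.0, -0.0, -1.0]]
force: [-0.8, 0.3, -0.1]
grip_width: 0.006
gripper_force: 0.2
```

Call:
{"method": "servo_tool", "body": {
  "claw": [0, 0, 0],
  "slide": [
    [-0.0004, -0.002, 0],
    [-0.0009, -0.005, 0],
    [-0.0009, -0.005, 0]
  ],
  "roll": [-0.003, -0.007, -0.007]
}}

```text
clock: 11.82
ee_pos: [0.4871, 0.1369, 0.1877]
tcp_rot: [[-0.985, -0.172, 0.0], [-0.172, 0.985, -0.0], [-0.0, -0.0, -1.0]]
force: [-0.4, 0.6, -0.4]
grip_width: 0.005
gripper_force: 0.3
```

```bash
cat > g2.py <<'E'
from h import *
np.set_printoptions(precision=4,suppress=True)
o=r.observe();print(o["clock"],o["ee_pos"],head(o),o["force"],o["wrist_torque"])
for c in("scene","top"):
  s=r.snapshot(c)
  for n in("hook_hinge","hook_tip"): print(c,n,[(d["location"],atz(s,d["location"],.19)[:2],round(d["p"],2)) for d in r.tip_of(n,c)])
  if c=="top":cv2.imwrite("pics/g2.png",cv2.resize(s["pixels"][140:280,250:410],(800,600),interpolation=2)[:,:,::-1])
E
python3 g2.py
```

```text
11.825 [0.4871 0.1369 0.1877] -170.07771291644315 [-0.3628  0.6449 -0.41  ] [ 0.1738 -0.0833  0.0294]
scene hook_hinge [([329.9, 156.0], array([0.5919, 0.1401]), 0.9), ([297.1, 266.8], array([0.3624, 0.451 ]), 0.71)]
scene hook_tip [([374.1, 178.8], array([0.4472, 0.1188]), 0.64), ([298.1, 265.6], array([0.3634, 0.4473]), 0.54)]
top hook_hinge [([351.5, 172.7], array([0.5897, 0.1345]), 0.58)]
top hook_tip [([342.5, 244.4], array([0.4335, 0.1587]), 0.45)]
```

View pics/g2.png

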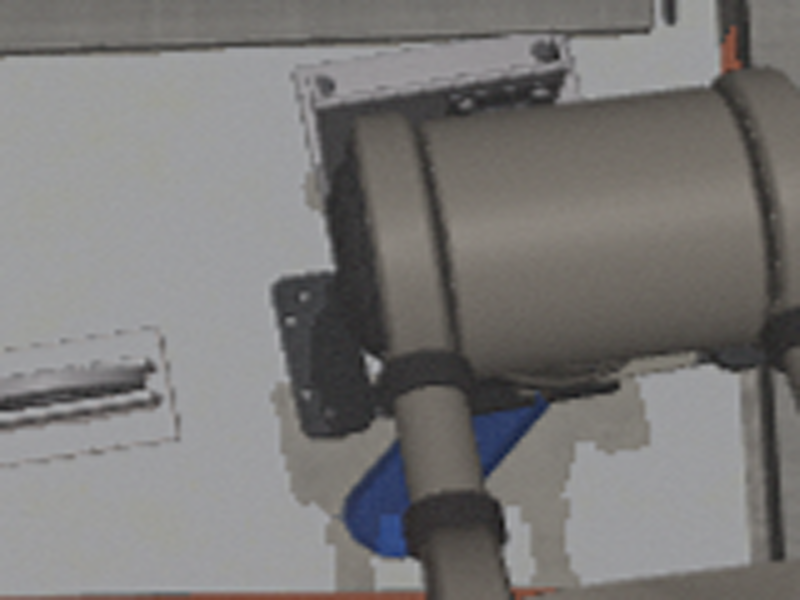

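The arm hides the hook in the top view. The scene tip has moved along with the finger, to (374,179), so I go on.

Call:
{"method": "servo_tool", "body": {
  "claw": [0, 0, 0],
  "slide": [
    [-0.0004, -0.002, 0],
    [-0.001, -0.005, 0],
    [-0.001, -0.005, 0]
  ],
  "roll": [-0.003, -0.007, -0.007]
}}

```text
clock: 12.5
ee_pos: [0.4871, 0.1353, 0.1876]
tcp_rot: [[-0.981, -0.194, -0.002], [-0.194, 0.981, 0.001], [0.002, 0.002, -1.0]]
force: [-3.8, 5.2, 1.6]
grip_width: 0.006
gripper_force: 2.6
```

Call:
{"method": "servo_tool", "body": {
  "claw": [0, 0, 0, 0],
  "slide": [
    [0, -0.0006, 0],
    [0, -0.0012, 0],
    [0, -0.0012, 0],
    [0, -0.0012, 0]
  ],
  "roll": [0, 0, 0, 0]
}}

```text
clock: 13.0
ee_pos: [0.4871, 0.1352, 0.1876]
tcp_rot: [[-0.981, -0.194, -0.002], [-0.194, 0.981, 0.002], [0.002, 0.002, -1.0]]
force: [-4.9, 5.8, 2.3]
grip_width: 0.002
gripper_force: 3.5
```

Call:
{"method": "servo_tool", "body": {
  "claw": [0, 0, 0, 0],
  "slide": [
    [0, -0.001, 0],
    [0, -0.002, 0],
    [0, -0.002, 0],
    [0, -0.002, 0]
  ],
  "roll": [0, 0, 0, 0]
}}

```text
clock: 13.5
ee_pos: [0.4871, 0.1347, 0.1877]
tcp_rot: [[-0.981, -0.194, -0.002], [-0.194, 0.981, 0.003], [0.002, 0.003, -1.0]]
force: [-5.0, 9.3, 2.8]
grip_width: 0.007
gripper_force: 4.8
```

Call:
{"method": "servo_tool", "body": {
  "claw": [0, 0, 0, 0.4, 0.4, 0.4, 0.4, 0.4, 0.4, 0.4, 0.4, 0.4],
  "slide": [
    [0, 0.01, 0],
    [0, 0.03, 0],
    [0, 0.04, -0.1],
    [0, 0.06, -0.2],
    [-0.02, 0.12, -0.22],
    [-0.03, 0.2, -0.22],
    [-0.04, 0.28, -0.22],
    [-0.05, 0.36, -0.22],
    [-0.07, 0.44, -0.22],
    [-0.073, 0.44, -0.22],
    [-0.073, 0.44, -0.22],
    [-0.073, 0.44, -0.22]
  ],
  "roll": [0, 0, 0, 0, 0.055, 0.11, 0.17, 0.23, 0.29, 0.35, 0.41, 0.465]
}}

```text
clock: 15.0
ee_pos: [0.4814, 0.3565, 0.2974]
tcp_rot: [[-0.295, 0.955, 0.0], [0.955, 0.295, -0.0], [-0.001, 0.0, -1.0]]
force: [1.2, -0.0, -0.4]
grip_width: 0.401
gripper_force: 0.0
```

```bash
cat > k.py <<'E'
from h import *
np.set_printoptions(precision=4,suppress=True)
o=r.observe();print(o["clock"],o["ee_pos"],head(o),o["force"],o["grip_width"])
S={c:r.snapshot(c) for c in("scene","top")}
L={}
for c in S:
  for n in("hook_hinge","hook_tip","hook_seat","mincer_plate","rack"):
    L[c,n]=[(d["location"],round(d["p"],2)) for d in r.tip_of(n,c)]
    print(c,n,[(np.round(l,1),atz(S[c],l,.19)[:2],p) for l,p in L[c,n]])
for n in("hook_hinge","hook_tip","hook_seat"):
  if L["scene",n] and L["top",n]: print(n,tri(S["scene"],L["scene",n][0][0],S["top"],L["top",n][0][0]))
a=S["scene"]["pixels"][140:290,260:420];b=S["top"]["pixels"][150:270,230:390]
cv2.imwrite("pics/k.png",np.vstack([cv2.resize(a,(400,300),interpolation=2),cv2.resize(b,(400,300),interpolation=2)])[:,:,::-1])
E
python3 k.py
```

```text
15.0 [0.4814 0.3565 0.2974] 107.16499366006393 [ 1.2007 -0.0184 -0.3618] 0.4013869238799121
scene hook_hinge [(array([330.7, 154.1]), array([0.5964, 0.1329]), 0.94), (array([373.7, 176.9]), array([0.453 , 0.1142]), 0.16)]
scene hook_tip [(array([370.5, 175.7]), array([0.4619, 0.1169]), 0.8)]
scene hook_seat [(array([347.5, 162.1]), array([0.5413, 0.1228]), 0.65)]
scene mincer_plate [(array([298.9, 255.9]), array([0.3829, 0.4284]), 0.83), (array([385. , 163.8]), array([0.469, 0.053]), 0.54)]
scene rack [(array([295.9, 263.9]), array([0.3702, 0.4478]), 0.74), (array([357.2, 235. ]), array([0.3401, 0.289 ]), 0.62)]
top hook_hinge [(array([352.1, 173. ]), array([0.5889, 0.1332]), 0.57)]
top hook_tip [(array([363.4, 229.9]), array([0.4635, 0.1132]), 0.63), (array([361.8, 199.5]), array([0.5295, 0.1141]), 0.61)]
top hook_seat [(array([358.7, 199.1]), array([0.5305, 0.1208]), 0.82)]
top mincer_plate [(array([438.8, 192.7]), array([ 0.5407, -0.0522]), 0.53), (array([260.9, 228.9]), array([0.47  , 0.3333]), 0.41)]
top rack [(array([261.6, 232.5]), array([0.4622, 0.3318]), 0.56)]
hook_hinge (array([0.5901, 0.1352, 0.1943]), np.float64(0.0055251790338976805))
hook_tip (array([0.4643, 0.1132, 0.1861]), np.float64(0.0011370760042729243))
hook_seat (array([0.5333, 0.1243, 0.1949]), np.float64(0.009488155971759329))
```

View pics/k.png

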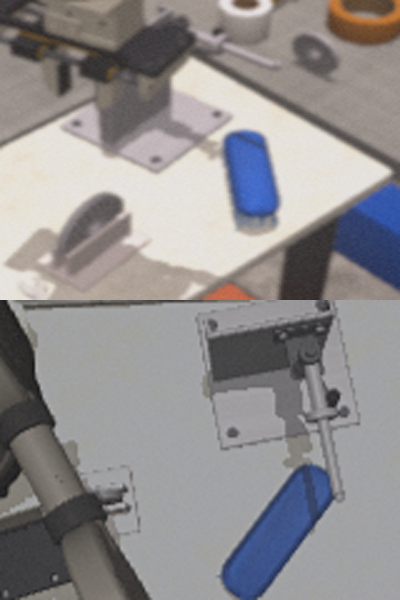

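The top view shows the hook swung out against the dark buffer pin, with the tip at about (363,230). The arm is above the rack. Next I fit the peg line and the plate position.

```bash
cat > m.py <<'E'
from h import *
np.set_printoptions(precision=4,suppress=True)
S={c:r.snapshot(c) for c in("scene","top")};s,t=S["scene"],S["top"]
for n,a,b,z in(("plate",[296,253.1],[262.2,229],.058),("rack",[297.8,264.9],[261.2,233.8],0)):print(n,atz(s,a,z),atz(t,b,z))
for p in r.outline_of("hook_tip","top")[:2]:
    m=np.array(p["pixels"]);print(p["p"],m.sum())
    ys=np.unique(np.argwhere(m)[:,0]);pts=[]
    for y in ys:
        x=np.flatnonzero(m[y]);w=atz(t,[x.mean(),y],.19);pts.append(w[:2]);print(y,x.min(),x.max(),w[:2])
    q=np.array([w for w in pts if .47<w[0]<.525])
    if len(q)>3:
        vx,vy,x0,y0=cv2.fitLine(q.astype(np.float32),cv2.DIST_L2,0,1e-4,1e-4).ravel();print('line',np.degrees(np.arctan2(vy,vx)),'y at x=.592,.53,.4635',[y0+(x-x0)*vy/vx for x in(.592,.535,.4635)])
o=r.observe()
for h in(98.7,):
  for P in([.4795,.3595,.2],[.4795,.3595,.106]):print(P,frac(o,P,h))
E
python3 m.py
```

```text
plate [0.4796 0.361  0.058 ] [0.4826 0.3525 0.058 ]
rack [0.4833 0.3542 0.    ] [0.4756 0.3647 0.    ]
[0.4795, 0.3595, 0.2] (array([ 0.0078, -0.0016,  0.1954]), np.float64(0.0488))
[0.4795, 0.3595, 0.106] (array([ 0.0078, -0.0016,  0.3834]), np.float64(0.0488))
```

Call:
{"method": "servo_tool", "body": {
  "claw": [0.4, 0.4, 0.4, 0.4, 0.4, 0.4, 0.4, 0.4, 0, 0, 0, 0],
  "slide": [
    [0.007, -0.002, 0.08],
    [0.007, -0.002, 0.18],
    [0.007, -0.002, 0.26],
    [0.007, -0.002, 0.32],
    [0.007, -0.002, 0.36],
    [0.007, -0.002, 0.38],
    [0.007, -0.002, 0.38],
    [0.007, -0.002, 0.38],
    [0.007, -0.002, 0.38],
    [0.007, -0.002, 0.38],
    [0.007, -0.002, 0.38],
    [0.007, -0.002, 0.38]
  ],
  "roll": [0.049, 0.049, 0.049, 0.049, 0.049, 0.049, 0.049, 0.049, 0.049, 0.049, 0.049, 0.049]
}}

```text
clock: 17.25
ee_pos: [0.4795, 0.3591, 0.1079]
tcp_rot: [[-0.15, 0.989, 0.0], [0.989, 0.15, 0.0], [0.0, 0.0, -1.0]]
force: [1.3, 0.7, 1.8]
grip_width: 0.107
gripper_force: 30.0
```

Call:
{"method": "servo_tool", "body": {
  "claw": [0, 0, 0, 0, 0, 0, 0],
  "slide": [
    [0, 0, -0.03],
    [0, 0, -0.08],
    [0, 0, -0.16],
    [0, 0, -0.26],
    [0, 0, -0.34],
    [0, 0, -0.36],
    [0, 0, -0.36]
  ],
  "roll": [0, 0, 0, 0, 0, 0, 0]
}}

```text
clock: 18.12
ee_pos: [0.4792, 0.3589, 0.2873]
tcp_rot: [[-0.151, 0.989, -0.0], [0.989, 0.151, -0.0], [-0.0, -0.0, -1.0]]
force: [-0.7, -1.0, -2.5]
grip_width: 0.102
gripper_force: 30.0
```

```bash
cat > n.py <<'E'
from h import *
np.set_printoptions(precision=4,suppress=True)
o=r.observe();print(o["clock"],o["ee_pos"],head(o),o["force"],o["grip_width"])
S={c:r.snapshot(c) for c in("scene","top")};s,t=S["scene"],S["top"]
c=o["ee_pos"]-[0,0,.05]
print('expected px',proj(s,[c]))
n=o["tcp_rot"][:,1];u=o["tcp_rot"][:,0]
def onplane(S,uv,off=0):
    e,v=ray(S,uv);p0=c+n*off;l=((p0-e)@n)/(v@n);q=e+v*l-c;return q@u,q[2]
for d in r.tip_of("mincer_plate","scene"):print('tip',np.round(d["location"],1),round(d["p"],2),'in plane dx,dz',onplane(s,d["location"]))
for d in r.outline_of("mincer_plate","scene")[:2]:
    m=np.array(d["pixels"],np.uint8);print(d["p"],d["location"],m.sum())
    cs,_=cv2.findContours(m,0,1);k=max(cs,key=len)[:,0]
    q=np.array([onplane(s,p,-.005) for p in k]);print('extent',q.min(0),q.max(0))
    if d["p"]>.3: # bottom arc circle fit
        A=q[q[:,1]<.0]
        if len(A)>6:
            X=np.c_[2*A,np.ones(len(A))];w=np.linalg.lstsq(X,(A**2).sum(1),rcond=None)[0];print('circ',w[:2],np.sqrt(w[2]+w[:2]@w[:2]))
for c2,S2 in S.items():
    for nm in("hook_tip","hook_hinge","hook_seat"):
        print(c2,nm,[(np.round(d["location"],1),atz(S2,d["location"],.19)[:2],round(d["p"],2)) for d in r.tip_of(nm,c2)])
    for nm in("hook_seat","hook"):
        for d in r.outline_of(nm,c2)[:1]:
            print(c2,nm,'outline',d["p"],np.sum(d["pixels"]));np.save(f"m_{c2}.npy",d["pixels"])
cv2.imwrite("pics/n.png",np.hstack([cv2.resize(s["pixels"][100:270,250:400],(400,453),interpolation=2),cv2.resize(t["pixels"][150:270,290:396],(400,453),interpolation=2)])[:,:,::-1])
E
python3 n.py
```

```text
18.125 [0.4792 0.3589 0.2873] 98.65747170046488 [-0.6843 -1.0149 -2.5218] 0.10226722565780559
expected px [[294.1913 203.1328]]
tip [386.6 166.9] 0.81 in plane dx,dz (np.float64(-0.4125109707809709), np.float64(-0.16194016855926535))
tip [291.7 204.3] 0.72 in plane dx,dz (np.float64(0.008517580973123641), np.float64(0.0027397064284094275))
0.84 [290.6, 205.1] 622
extent [-0.0437 -0.0418] [0.0563 0.0595]
circ [0.0042 0.0039] 0.044865513660602034
0.67 [347.4, 162.4] 241
extent [-0.3064 -0.1082] [-0.1215  0.0842]
circ [-0.2149 -0.0938] 0.07065765247984408
scene hook_tip [(array([373. , 176.4]), array([0.4556, 0.1141]), 0.66)]
scene hook_hinge [(array([333.3, 156.2]), array([0.585 , 0.1339]), 0.85), (array([373.7, 174.6]), array([0.4592, 0.1076]), 0.36)]
scene hook_seat [(array([349.4, 161.1]), array([0.5409, 0.116 ]), 0.75)]
scene hook_seat outline 0.59 231
scene hook outline 0.84 237
top hook_tip [(array([362.6, 230.3]), array([0.4627, 0.1149]), 0.57)]
top hook_hinge [(array([355.4, 172.4]), array([0.5901, 0.1259]), 0.58)]
top hook_seat [(array([358.7, 200. ]), array([0.5285, 0.1209]), 0.94)]
top hook_seat outline 0.66 378
top hook outline 0.62 426
```

View pics/n.png

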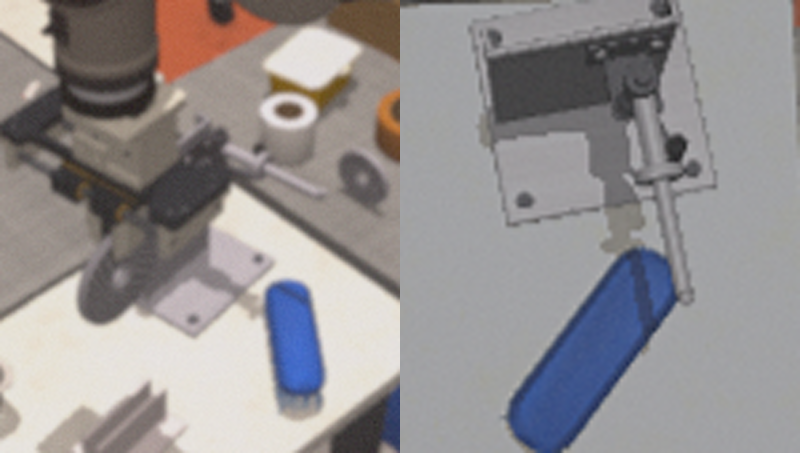

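```bash
cat > fit.py <<'E'
from h import *
np.set_printoptions(precision=4,suppress=True)
def grad(im):
    g=cv2.GaussianBlur(im,(0,0),.8).astype(np.float32);gx=np.stack([cv2.Sobel(g[...,k],5,1,0) for k in range(3)]);gy=np.stack([cv2.Sobel(g[...,k],5,0,1) for k in range(3)]);return gx,gy
def fitc(S,im,c,u,n,ang,off,rng=12,R=.048,zz=None):
    gx,gy=grad(im);A=np.radians(ang);best=[]
    for dx in np.arange(-rng,rng+.1,.5):
        for dz in (np.arange(-8,8.1,.5) if zz is None else zz):
            C=c+u*dx/1e3+np.array([0,0,dz/1e3])+n*off
            pt=lambda R:proj(S,C+R*(np.cos(A)[:,None]*u+np.sin(A)[:,None]*np.array([0,0,1.])))
            p=pt(R).astype(np.float32);q=pt(R+.004)-pt(R-.004);q/=np.linalg.norm(q,axis=1)[:,None]
            sc=0
            for k in range(3):
                a=cv2.remap(gx[k],p[None,:,0].copy(),p[None,:,1].copy(),1)[0]*q[:,0]+cv2.remap(gy[k],p[None,:,0].copy(),p[None,:,1].copy(),1)[0]*q[:,1]
                sc=sc+np.minimum(np.abs(a),120).mean()
            best.append((sc,dx,dz))
    best.sort(reverse=True);return best
E
cat > p.py <<'E'
from fit import *
s=r.snapshot("scene");t=r.snapshot("top");o=r.observe()
n=o["tcp_rot"][:,1];u=o["tcp_rot"][:,0]
c=o["ee_pos"]-[0,0,.05]
b=fitc(s,s["pixels"],c,u,n,np.r_[150:390:3],-.005);print('hand front',np.round(b[:6],1).tolist())
b=fitc(s,s["pixels"],c,u,n,np.r_[-10:20:3,160:330:3],-.005);print('hand front, part',np.round(b[:6],1).tolist())
i0=cv2.imread("pics/scene0.png")[:,:,::-1];t0=cv2.imread("pics/top0.png")[:,:,::-1]
g=np.array([.4795,.3589,.058])
b=fitc(s,i0,g,u,n,np.r_[15:165:3],-.005);print('rack scene front',np.round(b[:6],1).tolist())
b=fitc(s,i0,g,u,n,np.r_[30:150:3],.005);print('rack scene back',np.round(b[:6],1).tolist())
for p in(g,):
  b=fitc(t,t0,p,u,n,np.r_[5:30:2,150:176:2],0,zz=[0]);print('rack top',np.round(b[:6],1).tolist())
for c2,S2 in(("scene",s),("top",t)):
    m=np.load(f"m_{c2}.npy").astype(bool);yx=np.argwhere(m);rows=np.unique(yx[:,0]) if c2=="top" else np.unique(yx[:,1])
    q=[]
    for v in rows:
        w=np.flatnonzero(m[v] if c2=="top" else m[:,v]);q.append((len(w),*atz(S2,[w.mean(),v] if c2=="top" else [v,w.mean()],.19)[:2]))
    q=np.array(q);k=q[(q[:,1]>.472)&(q[:,1]<.52)];print(c2,'widths',q[:,0].astype(int),'x ends',q[[0,-1],1])
    f=np.polyfit(k[:,1],k[:,2],1);print('slope deg',np.degrees(np.arctan(f[0])),'y at tip .463, seat .534, hinge .591',np.polyval(f,[.463,.534,.591]))
E
python3 p.py
```

```text
hand front [[248.0, 6.0, 3.0], [247.7, 6.0, 3.5], [247.6, 5.5, 3.0], [247.5, 5.5, 2.5], [247.5, 6.5, 3.5], [247.4, 5.5, 3.5]]
hand front, part [[245.9, 5.0, 2.0], [245.7, 5.0, 2.5], [245.6, 5.0, 3.0], [245.6, 5.5, 2.5], [245.4, 4.5, 2.0], [245.4, 4.5, 3.0]]
rack scene front [[356.8, 10.0, 5.0], [356.8, 10.5, 5.0], [356.7, 10.0, 4.5], [356.7, 9.5, 4.5], [356.6, 9.5, 5.0], [356.6, 9.5, 4.0]]
rack scene back [[347.1, -6.5, -8.0], [346.5, -7.0, -8.0], [346.4, -6.0, -8.0], [345.7, -5.5, -8.0], [344.9, -5.0, -8.0], [344.3, -4.5, -8.0]]
rack top [[207.9, 1.0, 0.0], [205.9, 0.5, 0.0], [203.3, 0.0, 0.0], [199.4, -0.5, 0.0], [199.0, 1.5, 0.0], [189.4, -1.0, 0.0]]
scene widths [ 6  9  9  9  9  8  7  6  5  5  5  4  4  4  4  6  8  9  9  9 10  9  8  9
  7  5  5  5  5  4  4  4  3  3  3  2  3  2  3  2  3  3] x ends [0.5982 0.4729]
slope deg 8.703604217867191 y at tip .463, seat .534, hinge .591 [0.1071 0.118  0.1267]
top widths [ 3  3  2  3  6  9  9  9  9  8  7  7  8  7  7  8  8  8  9  9  8  8  8  9
  9  9 12 12 13 13 12 11  8  6  5  6  6  5  5  5  5  5  5  5  5  5  5  5
  5  5  6  5  5  5  6  6  5  5  5  6  5  5  3] x ends [0.6025 0.4653]
slope deg 9.702134483195426 y at tip .463, seat .534, hinge .591 [0.1092 0.1214 0.1311]
```

```bash
cat > q.py <<'E'
from h import *
np.set_printoptions(precision=4,suppress=True)
o=r.observe();print(o["clock"])
for P in([.42,.15,.2873],[.4338,.101,.2873],[.4338,.101,.2405]):print(P,frac(o,P,99.7))
E
python3 q.py
```

```text
18.925
[0.42, 0.15, 0.2873] (array([-0.3955, -0.1804,  0.0008]), np.float64(-0.0058))
[0.4338, 0.101, 0.2873] (array([-0.4965, -0.1679,  0.0008]), np.float64(-0.0058))
[0.4338, 0.101, 0.2405] (array([-0.4965, -0.1679,  0.0944]), np.float64(-0.0058))
```

Call:
{"method": "servo_tool", "body": {
  "claw": [0, 0, 0, 0, 0, 0, 0, 0, 0, 0],
  "slide": [
    [-0.05, -0.05, 0],
    [-0.13, -0.1, 0],
    [-0.21, -0.15, 0],
    [-0.3, -0.18, 0],
    [-0.4, -0.18, 0],
    [-0.46, -0.17, 0],
    [-0.497, -0.168, 0.03],
    [-0.497, -0.168, 0.07],
    [-0.497, -0.168, 0.0945],
    [-0.497, -0.168, 0.0945]
  ],
  "roll": [0, -0.006, -0.006, -0.006, -0.006, -0.006, -0.006, -0.006, -0.006, -0.006]
}}

```text
clock: 20.18
ee_pos: [0.4334, 0.1009, 0.24]
tcp_rot: [[-0.169, 0.986, -0.001], [0.986, 0.169, -0.0], [0.0, -0.001, -1.0]]
force: [-0.6, -0.3, -2.0]
grip_width: 0.104
gripper_force: 30.0
```

```bash
cat > v.py <<'E'
from fit import *
s=r.snapshot("scene");t=r.snapshot("top");o=r.observe()
print(o["clock"],o["ee_pos"],head(o),o["force"],o["grip_width"])
n=o["tcp_rot"][:,1];u=o["tcp_rot"][:,0];c=o["ee_pos"]-[0,0,.0485]
b=fitc(s,s["pixels"],c,u,n,np.r_[150:390:3],-.005);print('outer',np.round(b[:4],1).tolist())
b2=fitc(s,s["pixels"],c,u,n,np.r_[0:360:6],-.005,R=.0105);print('hole',np.round(b2[:4],1).tolist())
for d in r.tip_of("mincer_plate","scene"):print(np.round(d["location"],1),round(d["p"],2),proj(s,[c]))
for nm in("hook_tip","hook_seat"):print(nm,[(np.round(d["location"],1),round(d["p"],2)) for d in r.tip_of(nm,"scene")])
z=5;x0,y0=320,110;im=cv2.resize(s["pixels"][y0:y0+110,x0:x0+120],None,fx=z,fy=z,interpolation=2).copy()
P=lambda X,col:[cv2.circle(im,tuple(int(v) for v in ((p-[x0,y0]+.5)*z)),1,col,-1) for p in proj(s,X)]
a=np.linspace(0,2*np.pi,60);
for R in(.048,.0105):P(c+u*b[0][1]/1e3+[0,0,b[0][2]/1e3]-n*.005+R*(np.cos(a)[:,None]*u+np.sin(a)[:,None]*np.array([0,0,1.])),(255,0,0))
H=np.array([.591,.131,.19]);d=np.array([-.9857,-.1685,0])
P(H+np.linspace(0,.131,30)[:,None]*d,(0,255,0))
cv2.imwrite("pics/v%d.png"%int(o["clock"]*10),im[:,:,::-1]);print("v%d"%int(o["clock"]*10))
E
python3 v.py
```

```text
20.275 [0.4341 0.1011 0.241 ] 99.76969411366774 [ 0.2998  0.0651 -2.1879] 0.10734057362433723
outer [[251.4, 4.5, -5.0], [251.3, 4.5, -4.5], [251.2, 5.0, -4.5], [251.1, 4.0, -5.0]]
hole [[211.6, 4.5, -1.0], [211.2, 4.5, -1.5], [211.0, 4.0, -1.5], [210.7, 4.0, -1.0]]
[380.5 180. ] 0.77 [[382.5854 177.551 ]]
[352.1 161. ] 0.62 [[382.5854 177.551 ]]
[385.6 165.1] 0.51 [[382.5854 177.551 ]]
hook_tip [(array([332.2, 156.2]), 0.73), (array([371. , 177.3]), 0.67)]
hook_seat [(array([349.8, 159.8]), 0.54)]
v202
```

View pics/v202.png

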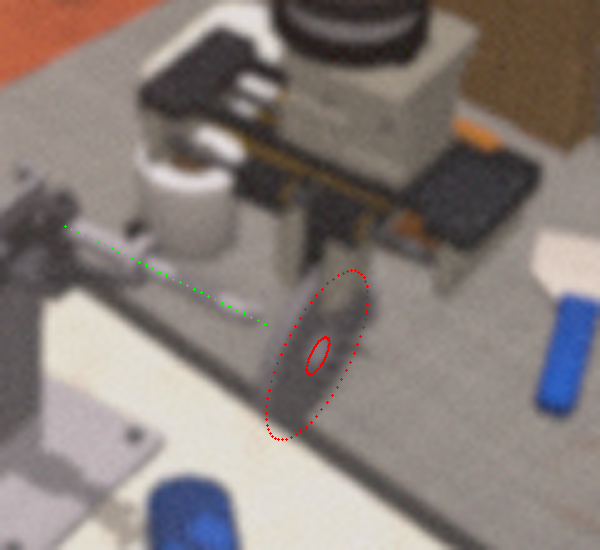

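The crop shows the plate in front of the tip. The fitted hole is at about (318,356) and the peg tip at about (265,318). The peg looks a little above my model line, so I check that numerically.

```bash
cat > w.py <<'E'
from fit import *
s=r.snapshot("scene");o=r.observe()
n=o["tcp_rot"][:,1];u=o["tcp_rot"][:,0];c=o["ee_pos"]-[0,0,.0485];ez=np.array([0,0,1.]);a=np.radians(np.r_[0:360:4])
def render(P,k=4):
    h=cv2.convexHull(np.round((proj(s,P)+.5)*k*16).astype(np.int32));m=np.zeros((400*k,640*k),np.uint8);cv2.fillConvexPoly(m,h,1,shift=4);return m
for d in r.outline_of("mincer_plate","scene"):
    if abs(d["location"][0]-381)>8 or abs(d["location"][1]-179)>10:continue
    m=cv2.resize(np.array(d["pixels"],np.uint8),None,fx=4,fy=4,interpolation=0)
    cut=int(proj(s,[c+.012*ez])[0,1]*4);cut=int(proj(s,[c+.02*ez])[0,1]*4);m[:cut]=0;res=[]
    for dx in np.arange(-4,12.1,1):
        for dz in np.arange(-8,8.1,1):
            C=c+u*dx/1e3+ez*dz/1e3;ring=.048*(np.cos(a)[:,None]*u+np.sin(a)[:,None]*ez)
            q=render(np.vstack([C+ring-n*.005,C+ring+n*.005]));q[:cut]=0
            res.append(((q&m).sum()/(q|m).sum(),dx,dz))
    print('plate',round(d["p"],2),np.round(sorted(res,reverse=True)[:4],3).tolist())
    X=np.array(d["pixels"]);yx=np.argwhere(X);print('mask bounds',yx.min(0),yx.max(0))
# peg: edge fit of cylinder lines (both sides) over lateral dy and heading
H=np.array([.591,.131,.19]);gx,gy=grad(s["pixels"]);res=[]
best=[]
for hd in np.arange(186,194,.5):
    d=np.array([np.cos(np.radians(hd)),np.sin(np.radians(hd)),0])
    L=np.linspace(.064,.118,40)[:,None]
    for off in np.arange(-10,10.1,.5):       # pixel offset perpendicular, in 1/4 px
        p=proj(s,H+L*d);tn=p[-1]-p[0];tn/=np.linalg.norm(tn);nn=np.array([-tn[1],tn[0]])
        sc=0
        for sg in(-1,1):
            w=proj(s,H+L*d+[0,0,.000]);pp=(w+nn*(off/4+sg*2.0)).astype(np.float32)
            for k in range(3):
                v=cv2.remap(gx[k],pp[None,:,0].copy(),pp[None,:,1].copy(),1)[0]*nn[0]+cv2.remap(gy[k],pp[None,:,0].copy(),pp[None,:,1].copy(),1)[0]*nn[1]
                sc+=abs(v.mean())
        best.append((sc,hd,off/4))
best.sort(reverse=True);print('peg (score,heading,px offset down-left+)',np.round(best[:5],2).tolist())
p=proj(s,H+np.array([[.07],[.09],[.11]])*np.array([-.9857,-.1685,0]));tn=p[-1]-p[0];tn/=np.linalg.norm(tn);nn=np.array([-tn[1],tn[0]]);print('nn',nn)
g=cv2.cvtColor(s["pixels"],7).astype(np.float32)
for q in p:
    pp=(q+np.arange(-6,6.1,.75)[:,None]*nn).astype(np.float32);print(np.round(q,1),cv2.remap(g,pp[None,:,0].copy(),pp[None,:,1].copy(),1)[0].astype(int))
for d in r.outline_of("hook","scene")[:1]:
    M=np.array(d["pixels"]);
    for col in(352,356,360,364,368):
        w=np.flatnonzero(M[:,col]);pm=proj(s,H+np.linspace(.03,.131,200)[:,None]*np.array([-.9857,-.1685,0]));print(col,w.min() if len(w) else 0,w.max() if len(w) else 0,'model row',round(float(np.interp(col,pm[:,0],pm[:,1])),1))
E
python3 w.py
```

```text
plate 0.57 [[0.926, 2.0, 4.0], [0.925, 1.0, 4.0], [0.925, 2.0, 5.0], [0.924, 3.0, 5.0]]
mask bounds [165 371] [194 392]
peg (score,heading,px offset down-left+) [[294.63, 188.5, 1.38], [294.54, 189.0, 1.5], [294.24, 189.5, 1.75], [294.24, 189.0, 1.62], [294.15, 188.0, 1.12]]
nn [-0.4402  0.8979]
[353.5 165. ] [116 114 114 120 128 142 151 153 143 129 123 126 134 140 143 144 143]
[359.7 168. ] [134 137 138 136 132 128 127 126 120 115 116 122 132 139 141 142 144]
[366.  171.1] [140 141 140 141 147 156 164 166 158 137 126 124 129 135 139 143 142]
352 160 165 model row 164.2
356 164 167 model row 166.2
360 166 169 model row 168.2
364 167 172 model row 170.1
368 169 174 model row 172.1
```

Call:
{"method": "servo_tool", "body": {
  "claw": [0, 0, 0, 0, 0, 0, 0],
  "slide": [
    [0, 0.02, 0],
    [0, 0.04, 0],
    [0, 0.045, 0],
    [0, 0.05, 0],
    [0, 0.054, 0],
    [0, 0.058, 0],
    [0, 0.058, 0]
  ],
  "roll": [0, 0, 0, 0, 0, 0, 0]
}}

```text
clock: 21.45
ee_pos: [0.4624, 0.1057, 0.2405]
tcp_rot: [[-0.169, 0.986, 0.0], [0.986, 0.169, -0.0], [-0.0, 0.0, -1.0]]
force: [0.6, 0.2, -1.6]
grip_width: 0.106
gripper_force: 30.0
```

Call:
{"method": "servo_tool", "body": {
  "claw": [0, 0, 0, 0, 0],
  "slide": [
    [0, 0.004, 0],
    [0, 0.008, 0],
    [0, 0.012, 0],
    [0, 0.016, 0],
    [0, 0.016, 0]
  ],
  "roll": [0, 0, 0, 0, 0]
}}

```text
clock: 22.08
ee_pos: [0.4704, 0.107, 0.2404]
tcp_rot: [[-0.169, 0.986, 0.0], [0.986, 0.169, -0.0], [-0.0, 0.0, -1.0]]
force: [0.0, 0.6, -2.1]
grip_width: 0.104
gripper_force: 30.0
```

Call:
{"method": "servo_tool", "body": {
  "claw": [0, 0, 0, 0, 0, 0],
  "slide": [
    [0, 0.006, 0],
    [0, 0.012, 0],
    [0, 0.018, 0],
    [0, 0.024, 0],
    [0, 0.03, 0],
    [0, 0.03, 0]
  ],
  "roll": [0, 0, 0, 0, 0, 0]
}}

```text
clock: 22.82
ee_pos: [0.4852, 0.1096, 0.2404]
tcp_rot: [[-0.169, 0.986, 0.0], [0.986, 0.169, -0.0], [-0.0, -0.0, -1.0]]
force: [-0.1, 0.3, -3.0]
grip_width: 0.109
gripper_force: 30.0
```

Call:
{"method": "servo_tool", "body": {
  "claw": [0, 0, 0, 0],
  "slide": [
    [0, 0, 0.004],
    [0, 0, 0.008],
    [0, 0, 0.012],
    [0, 0, 0.012]
  ],
  "roll": [0, 0, 0, 0]
}}

```text
clock: 23.32
ee_pos: [0.485, 0.1097, 0.2351]
tcp_rot: [[-0.169, 0.986, 0.001], [0.986, 0.169, 0.0], [0.0, 0.001, -1.0]]
force: [-1.8, 0.4, 3.4]
grip_width: 0.11
gripper_force: 30.0
```

The upward force while lowering confirms that the hole is on the peg. I lift slightly and slide towards the shoulder.

Call:
{"method": "servo_tool", "body": {
  "claw": [0, 0, 0, 0, 0, 0, 0, 0, 0, 0],
  "slide": [
    [0, 0, -0.006],
    [0, 0.01, -0.007],
    [0, 0.02, -0.007],
    [0, 0.03, -0.007],
    [0, 0.04, -0.007],
    [0, 0.05, -0.007],
    [0, 0.058, -0.007],
    [0, 0.066, -0.007],
    [0, 0.07, -0.007],
    [0, 0.07, -0.007]
  ],
  "roll": [0, 0, 0, 0, 0, 0, 0, 0, 0, 0]
}}

```text
clock: 24.58
ee_pos: [0.5196, 0.1155, 0.2379]
tcp_rot: [[-0.169, 0.986, -0.0], [0.986, 0.169, -0.0], [-0.0, -0.0, -1.0]]
force: [-1.1, -1.1, -3.0]
grip_width: 0.108
gripper_force: 30.0
```

Call:
{"method": "servo_tool", "body": {
  "claw": [0, 0, 0, 0, 0],
  "slide": [
    [0, 0.002, 0],
    [0, 0.004, 0],
    [0, 0.006, 0],
    [0, 0.008, 0],
    [0, 0.008, 0]
  ],
  "roll": [0, 0, 0, 0, 0]
}}

```text
clock: 25.2
ee_pos: [0.5235, 0.1161, 0.2379]
tcp_rot: [[-0.169, 0.986, 0.0], [0.986, 0.169, -0.0], [-0.0, -0.0, -1.0]]
force: [-0.2, 0.4, -3.0]
grip_width: 0.108
gripper_force: 30.0
```

Call:
{"method": "servo_tool", "body": {
  "claw": [0, 0, 0, 0, 0],
  "slide": [
    [0, 0.001, 0],
    [0, 0.002, 0],
    [0, 0.003, 0],
    [0, 0.004, 0],
    [0, 0.004, 0]
  ],
  "roll": [0, 0, 0, 0, 0]
}}

```text
clock: 25.82
ee_pos: [0.5255, 0.1165, 0.2379]
tcp_rot: [[-0.169, 0.986, -0.0], [0.986, 0.169, -0.0], [-0.0, -0.0, -1.0]]
force: [-0.4, 0.4, -2.5]
grip_width: 0.106
gripper_force: 30.0
```

Call:
{"method": "servo_tool", "body": {
  "claw": [0, 0, 0, 0],
  "slide": [
    [0, 0.001, 0],
    [0, 0.002, 0],
    [0, 0.003, 0],
    [0, 0.003, 0]
  ],
  "roll": [0, 0, 0, 0]
}}

```text
clock: 26.32
ee_pos: [0.5269, 0.1167, 0.2379]
tcp_rot: [[-0.169, 0.986, 0.0], [0.986, 0.169, -0.0], [-0.0, 0.0, -1.0]]
force: [0.2, 0.5, -2.4]
grip_width: 0.106
gripper_force: 30.0
```

Call:
{"method": "servo_tool", "body": {
  "claw": [0, 0, 0, 0],
  "slide": [
    [0, 0.001, 0],
    [0, 0.002, 0],
    [0, 0.003, 0],
    [0, 0.003, 0]
  ],
  "roll": [0, 0, 0, 0]
}}

```text
clock: 26.82
ee_pos: [0.5285, 0.117, 0.2379]
tcp_rot: [[-0.169, 0.986, -0.0], [0.986, 0.169, -0.0], [-0.0, -0.0, -1.0]]
force: [0.3, -0.3, -2.5]
grip_width: 0.107
gripper_force: 30.0
```

Call:
{"method": "servo_tool", "body": {
  "claw": [0, 0, 0, 0],
  "slide": [
    [0, 0.001, 0],
    [0, 0.002, 0],
    [0, 0.003, 0],
    [0, 0.003, 0]
  ],
  "roll": [0, 0, 0, 0]
}}

```text
clock: 27.32
ee_pos: [0.5299, 0.1173, 0.2379]
tcp_rot: [[-0.169, 0.986, 0.0], [0.986, 0.169, -0.0], [-0.0, -0.0, -1.0]]
force: [0.1, 0.7, -2.0]
grip_width: 0.108
gripper_force: 30.0
```

Call:
{"method": "servo_tool", "body": {
  "claw": [0, 0, 0, 0],
  "slide": [
    [0, 0.001, 0],
    [0, 0.002, 0],
    [0, 0.003, 0],
    [0, 0.003, 0]
  ],
  "roll": [0, 0, 0, 0]
}}

```text
clock: 27.82
ee_pos: [0.5305, 0.1174, 0.2379]
tcp_rot: [[-0.169, 0.986, -0.002], [0.986, 0.169, -0.001], [-0.0, -0.002, -1.0]]
force: [-5.1, -1.0, -0.2]
grip_width: 0.102
gripper_force: 30.0
```

Call:
{"method": "servo_tool", "body": {
  "claw": [0, 0, 0, 0, 0],
  "slide": [
    [0, 0.0006, 0],
    [0, 0.0012, 0],
    [0, 0.0012, 0],
    [0, 0.0012, 0],
    [0, 0.0012, 0]
  ],
  "roll": [0, 0, 0, 0, 0]
}}

```text
clock: 28.45
ee_pos: [0.5306, 0.1174, 0.2379]
tcp_rot: [[-0.169, 0.986, -0.003], [0.986, 0.169, -0.001], [-0.0, -0.003, -1.0]]
force: [-6.4, -1.4, 2.5]
grip_width: 0.103
gripper_force: 30.0
```

Call:
{"method": "servo_tool", "body": {
  "claw": [0, 0, 0, 0, 0],
  "slide": [
    [0, 0.001, 0],
    [0, 0.002, 0],
    [0, 0.002, 0],
    [0, 0.002, 0],
    [0, 0.002, 0]
  ],
  "roll": [0, 0, 0, 0, 0]
}}

```text
clock: 29.08
ee_pos: [0.5308, 0.1174, 0.2379]
tcp_rot: [[-0.169, 0.986, -0.005], [0.986, 0.169, -0.001], [-0.0, -0.005, -1.0]]
force: [-9.7, -2.3, 4.3]
grip_width: 0.106
gripper_force: 30.1
```

Call:
{"method": "servo_tool", "body": {
  "claw": [0, 0, 0, 0, 0],
  "slide": [
    [0, -0.002, 0],
    [0, -0.0035, 0],
    [0, -0.0035, 0.003],
    [0, -0.0035, 0.005],
    [0, -0.0035, 0.005]
  ],
  "roll": [0, 0, 0, 0, 0]
}}

```text
clock: 29.7
ee_pos: [0.5304, 0.1173, 0.2354]
tcp_rot: [[-0.169, 0.986, -0.002], [0.986, 0.169, -0.0], [-0.0, -0.002, -1.0]]
force: [-5.8, -1.4, 1.1]
grip_width: 0.104
gripper_force: 30.0
```

Call:
{"method": "servo_tool", "body": {
  "claw": [0, 0, 0, 0.15, 0.2, 0.25, 0.3, 0.35, 0.35, 0.35],
  "slide": [
    [0, -0.001, 0],
    [0, -0.0015, 0],
    [0, -0.0015, 0],
    [0, -0.0015, 0],
    [0, -0.0015, 0],
    [0, -0.0015, 0],
    [0, -0.0015, 0],
    [0, -0.0015, 0],
    [0, -0.0015, 0],
    [0, -0.0015, 0]
  ],
  "roll": [0, 0, 0, 0, 0, 0, 0, 0, 0, 0]
}}

```text
clock: 30.95
ee_pos: [0.5305, 0.1173, 0.2355]
tcp_rot: [[-0.169, 0.986, 0.0], [0.986, 0.169, -0.0], [-0.0, 0.0, -1.0]]
force: [0.4, 0.2, 0.8]
grip_width: 0.351
gripper_force: 0.0
```

Released with no residual force. I lift straight up and look.

Call:
{"method": "servo_tool", "body": {
  "claw": [0.35, 0.35, 0.35, 0.35, 0.35, 0.35, 0.35, 0.35, 0.35, 0.35, 0.35, 0.35],
  "slide": [
    [0, 0, -0.02],
    [0, 0, -0.05],
    [0, 0, -0.1],
    [0, 0, -0.16],
    [0, 0, -0.2],
    [0.1, 0, -0.2],
    [0.2, 0, -0.2],
    [0.3, 0, -0.2],
    [0.4, 0, -0.2],
    [0.5, 0, -0.2],
    [0.5, 0, -0.2],
    [0.5, 0, -0.2]
  ],
  "roll": [0, 0, 0, 0, 0, 0, 0, 0, 0, 0, 0, 0]
}}

```text
clock: 32.45
ee_pos: [0.4883, 0.3635, 0.3361]
tcp_rot: [[-0.169, 0.986, 0.001], [0.986, 0.169, -0.0], [-0.0, 0.001, -1.0]]
force: [-0.7, -0.2, -0.3]
grip_width: 0.349
gripper_force: 0.0
```

```bash
cat > x.py <<'E'
from h import *
o=r.observe();print(o["clock"],o["ee_pos"],o["force"])
s=r.snapshot("scene");t=r.snapshot("top")
cv2.imwrite("pics/x.png",np.hstack([cv2.resize(s["pixels"][130:240,300:410],(400,400),interpolation=2),cv2.resize(t["pixels"][150:260,300:410],(400,400),interpolation=2)])[:,:,::-1])
E
python3 x.py
```

```text
32.45 [0.48825118 0.36348069 0.33610721] [-0.67828442 -0.16106445 -0.25098041]
```

View pics/x.png

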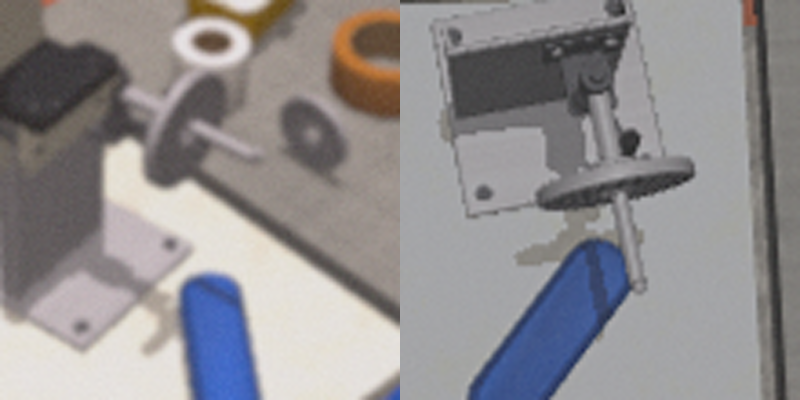

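The top view shows the plate hanging on the peg against the shoulder. The hook tip is unchanged at about (366,229), still by the buffer pin, and the gripper is clear. I hand the job in.

```bash
python3 -c "
from rig import r
print(r.close_job())"
```

```text
the job is handed in; nothing more can be done
None
```

The job is handed in, and no verdict came back: I pressed the hook out onto its buffer with about 10 N at the fingers, and the mincer plate hangs on the peg, pushed against the shoulder with about 10 N and released, with the gripper clear.

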